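# Set the guarded current knob of the battery charger

## Task

On the motorcycle workshop's bench, find the battery charger: the grey box with the two brass terminal posts. Flip its hinged cover up and back so that it stays open, then turn the knob beneath clockwise until its white pointer stands at the one long mark on the scale, and let go. Leave the cover of the other grey box, the one with the round gauge, shut.

Things in the scene. Friction and masses are not known exactly. Their poses are not given: they have to be found in the camera images.
- charger: Battery charger: grey steel box 150 (x) by 180 (y) by 70 mm high, fixed to the bench, yaw within 17 degrees. Origin: centre of its underside; +x away from the robot, +y left, z up. Two brass posts (22 mm tall, at x -48, y +-60 mm) on its top; the twin box beside it has a gauge instead, and they may have swapped places.
- charger_tab (a point): Grip point on the cover's tab; moves with the cover. The tab: a black flat tongue 40 mm long, 28 wide (along charger y), 8 thick, level with the shut cover's top, sticking out from its front edge towards the robot. The point lies 28 mm out from that edge, mid-thickness; when shut at x -43, y 0, z 121 mm in the charger's frame. 50 mm free beneath; can be pinched by its two sides.
- charger_cover (a joint): Cover angle, rad: 0 shut, grows as it swings up and away from the robot; stop at 2.3. A hood 90 by 94 by 54 mm, 0.16 kg, dark steel sides, clear top. Hinge axis along charger y through x 75, z 71 mm of its frame. The hinge is loose: below about 1.0 the cover falls shut; beyond that it falls open by its weight and rests on its stop, behind the box.
- charger_knob_grip (a point): On the axis of the black knob under the cover, at x 29, y 0, z 107 mm in the charger's frame. The knob has an upright grip bar 42 mm long, 14 thick, 30 mm of it (z 84 to 114) free to grip, over a disc of radius 22 and a scale plate of radius 34 mm. A white line (19 by 5 mm) on top marks the bar's pointer end. Cover open, the space is clear 80 mm to front and sides, and to the hinge (46 mm) behind.
- charger_knob (a joint): Knob angle, rad, grows clockwise seen from above; 0 to 2.6, stays where left, turns with 0.03 N m. At 0 the white pointer (and so the bar) points to the charger's front (-x); at 1.571 to its left side (+y), where the scale's one long thick black mark is: the setting wanted. Starts between 0.35 and 0.75.
- inflator_cover (a joint): Cover angle, rad, of the other grey box, the tyre inflator (same size, cover and knob, but a round 50 mm gauge on its top in place of the posts): 0 shut. To stay shut.

How it is judged (in metres and radians):
On the way, in this order (a step that is already met when the one before it is completed fails the run):
1. the charger's cover is open (value of joint charger_cover above 2 rad), for 0.2 s.
2. the knob is at the long mark, the cover still open (value of joint charger_cover above 2 rad and value of joint charger_knob between 1.311 and 1.831 rad), for 0.2 s.
At the end, for the whole second after the job is handed in: The charger's cover rests open, leaning back on its stop (beyond 2.0 rad), its knob points at the long mark (1.571 rad) within 15 degrees (0.26 rad), and the inflator's cover is shut (under 0.2 rad) (all of step 2 and value of joint inflator_cover below 0.2 rad); the robot touches nothing.
It fails at once if the inflator's cover is lifted (value of joint inflator_cover above 0.3 rad).
It also fails if it takes over 48 s, if anything falls off the work surface, if the arm or the gripper's body presses on something with over 40 N, if the wrist force passes 120 N, or if a joint passes its speed limit or range.

## Robot

A 7-joint arm with a two-finger parallel gripper is mounted at the origin on the work surface. World frame = base frame: x ahead of the robot, y to its left, z up, the work surface at z = 0. Lengths are in m, angles in degrees, forces in N, time in s.
With the tool pointing down it reaches from about 0.35 to 0.775 m from the base axis. Payload 3.1 kg.
Tool frame: the origin (TCP) lies on the centre line of the jaws, within the pads' length; the fingertips stand 17 mm ahead of it and the grasp point (between the pads) lies 2 mm behind it (robot.tip_reach is the distance from the TCP to the fingertips, in m); z points along the fingers, y is the line along which they close (so a half turn about z gives the same grasp; the last joint's range is limited). The gripper opens to 85 mm and grips with 20 to 120 N. Pads are 22 mm wide; open, the fingers measure 114 mm over their backs; the gripper's body (76 mm by 85 mm) begins 54 mm behind the grasp point. The pads swing forward as they close: fully open they stand 13 mm farther back than shut.
Start: joints at [-2.389, 17.813, 0.802, 86.603, -0.252, 75.585, -1.558], TCP at [0.55, 0, 0.248] pointing down, gripper open.
Joint ranges: [-154.91, 154.91], [-16.99, 109.72], [-72.82, 74.43], [7.12, 147.25], [-82.49, 262.49], [11.32, 116.49], [-174.64, 174.64]. Speed limits (degrees/s): [159.86, 159.86, 180, 180, 180, 180, 180].

## Interface

Orientations are given as [roll, pitch, yaw] about the fixed x, y, z axes, in that order (R = Rz(yaw) Ry(pitch) Rx(roll)).
In Python, from station import robot, fingers, vision, workorder, recognise gives the robot as it stands. Calls block until the motion is done:
- robot.move_to(position, orientation): joint-space move of the TCP to a pose.
- robot.line_to(position, orientation=None, velocity=0.15, f_stop=None): straight line of the TCP; orientation=None keeps the orientation; velocity is the mean speed in m/s. With f_stop (N) it stops when the force on the tool has changed by that much, and returns True; else False.
- robot.move_j(angles): joint-space move.
- fingers.gripper_to(opening, force=None): opening from 0.0 (shut) to 1.0 (fully open); force is the grip in N (None keeps the last); returns when the fingers have stopped.
- robot.pause(seconds).
- robot.inverse_kinematics(position, orientation): joint angles nearest the present ones, or None.
- vision.grab_frame(name): name is "scene" or "side" or "wrist"; returns the picture (400x640x3 uint8, red, green, blue); there is no depth.
- vision.calibration(name): a dict with "mtx" (3x3 intrinsics, pixels), "extrinsics" (4x4, takes a point from world to camera coordinates); the wrist camera has in their place "T_tool_cam" (4x4, takes a point from camera to tool coordinates, whose origin is the TCP and whose axes are the flange's). Camera axes: x right, y up, looking along -z (the intrinsics and any distortion apply to the point x, -y, -z); pixel columns grow to the right and rows downward; lengths in m; the calibration is good to about 2 mm. The wrist camera is an equidistant fisheye: a pixel r from the principal point sees the ray r / f radians off the axis. A picture is of the moment at which its call begins: read the wrist's pose just before it. calibration takes no time and is no camera call.
A pose or a line that the arm cannot do raises robot.PlanningError and nothing moves.
- workorder.close_job(): hands the job in; it is judged then, once.
Trained networks look in the newest picture that a camera, given by its name, has taken for a name from the list of things; names that differ only in an ending like _2 or _b are one class to them, and where a whole thing is asked for, a point or a joint stands for the part that bears it (a point fixed in the world has none). Each returns a list of dicts, best first, with "p" (0 to 1); they miss things now and then, are a little off and sometimes report something else, mostly with a low value. They report only what shows in the picture. A call takes as long as a camera call.
- recognise(label, camera): "rect" ([centre column, centre row, width, height] in pixels, round what is visible of it).
Readings, each from a call of its own:
- robot.current_time_s(): time.
- robot.current_joint_positions(): joint angles.
- robot.current_dq(): joint speeds.
- robot.current_joint_torque(): joint torques, N m.
- robot.current_tool_pos(): TCP position.
- robot.current_eef_rot(): TCP orientation.
- robot.current_contact_force(): force on the tool from outside, world axes, zero at the start.
- robot.current_torque(): the same for the moment, N m.
- robot.current_finger_gap(): opening from 0.0 (shut) to 1.0 (fully open).
- robot.current_gripper_force(): force on a finger pad.
Only numpy, scipy, OpenCV 4.12 (cv2) and the standard library are available. Lean on these libraries where they do the work, as an engineer would, in place of code of your own. Each camera call takes 0.05 s, during which the arm holds its last target. There are 200 camera calls.

## Working session

There is one attempt and no reset: what is moved stays moved. The work goes in short steps, each a Python script; the robot and the scene stay as the last script left them, time stands still between calls to the robot, and variables do not carry over. Pictures are saved under pics/ and viewed, at most 10 in all, crops included, and the job is handed in when it is done.

```bash
mkdir -p pics; ls; python3 - <<'E'
from station import robot, fingers, vision, workorder, recognise
import cv2, numpy as np
np.set_printoptions(precision=4,suppress=True)
for c in ["scene","side","wrist"]:
    im=vision.grab_frame(c); cv2.imwrite(f"pics/{c}0.png",im[:,:,::-1])
    k=vision.calibration(c); print(c,{a:np.round(b,4).tolist() if not isinstance(b,str) else b for a,b in k.items()})
    for l in ["charger","charger_tab","charger_knob_grip","inflator_cover"]:
        print(l,[(np.round(d["rect"]).tolist(),round(d["p"],2)) for d in recognise(l,c)][:3])
print(robot.current_tool_pos(),robot.current_eef_rot(),robot.current_time_s())
a=cv2.imread("pics/scene0.png");b=cv2.imread("pics/side0.png")
E
```

```text
pics
scene {'mtx': [[413.2171, 0.0, 321.8995], [0.0, 413.2171, 196.6199], [0.0, 0.0, 1.0]], 'extrinsics': [[-0.4871, 0.8733, -0.0023, 0.2786], [-0.7318, -0.4067, 0.5468, 0.3389], [0.4766, 0.268, 0.8372, -1.1636], [0.0, 0.0, 0.0, 1.0]]}
charger [([245.0, 158.0, 100.0, 87.0], 0.88)]
charger_tab [([232.0, 146.0, 64.0, 66.0], 0.76)]
charger_knob_grip []
inflator_cover [([428.0, 265.0, 66.0, 82.0], 0.84)]
side {'mtx': [[503.9409, 0.0, 316.5111], [0.0, 503.9409, 198.6266], [0.0, 0.0, 1.0]], 'extrinsics': [[-0.7438, -0.6683, 0.0115, 0.3906], [0.329, -0.3511, 0.8766, -0.2801], [-0.5818, 0.6559, 0.481, -0.663], [0.0, 0.0, 0.0, 1.0]]}
charger [([401.0, 192.0, 109.0, 97.0], 0.83)]
charger_tab [([396.0, 171.0, 64.0, 46.0], 0.88)]
charger_knob_grip []
inflator_cover [([192.0, 252.0, 87.0, 72.0], 0.76)]
wrist {'mtx': [[309.7069, 0.0, 320.6368], [0.0, 309.7069, 203.0675], [0.0, 0.0, 1.0]], 'T_tool_cam': [[-0.0001, 0.9537, 0.3009, 0.0784], [1.0, -0.0, 0.0005, 0.0], [0.0005, 0.3009, -0.9537, -0.1243], [0.0, 0.0, 0.0, 1.0]]}
charger [([284.0, 314.0, 116.0, 81.0], 0.72)]
charger_tab [([306.0, 340.0, 78.0, 17.0], 0.64)]
charger_knob_grip []
inflator_cover [([358.0, 6.0, 94.0, 10.0], 0.7)]
[0.55   0.     0.2483] [179.9939   0.0004  90.0037] 0.75
```

View pics/scene0.png

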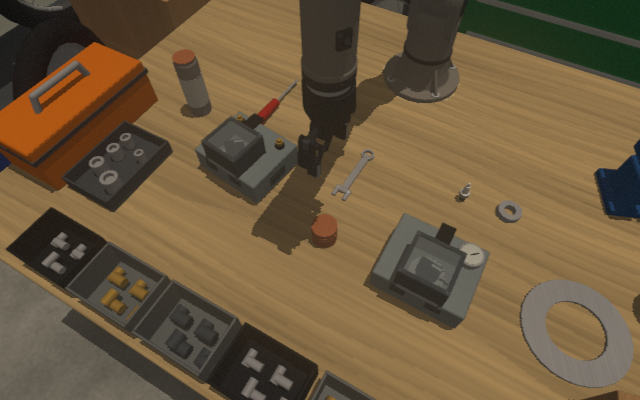

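View pics/wrist0.png

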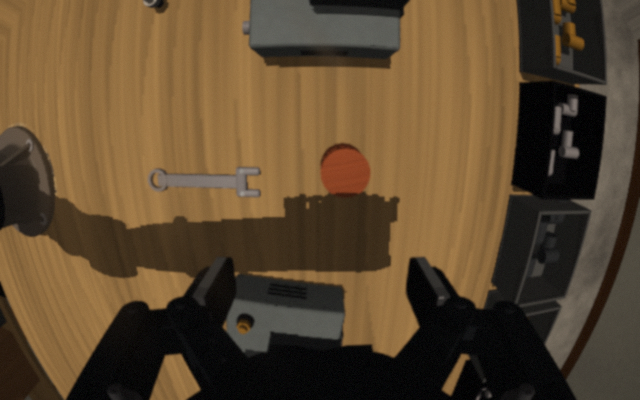

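The scene shows the charger (two brass posts at about (240,118) and (279,144)) on the right-hand side (-y). The inflator, with its gauge at (472,255), is on the left. Next I measure the posts in enlarged crops.

```bash
python3 - <<'E'
import cv2, numpy as np
a=cv2.imread("pics/scene0.png")[95:215,180:320];b=cv2.imread("pics/side0.png")[125:255,330:470]
a=cv2.resize(a,None,fx=4,fy=4,interpolation=cv2.INTER_CUBIC)[:, :395*2]
b=cv2.resize(b,None,fx=4,fy=4,interpolation=cv2.INTER_CUBIC)
cv2.imwrite("pics/ca.png",a);cv2.imwrite("pics/cb.png",b)
E
```

```text
(no output)
```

View pics/ca.png

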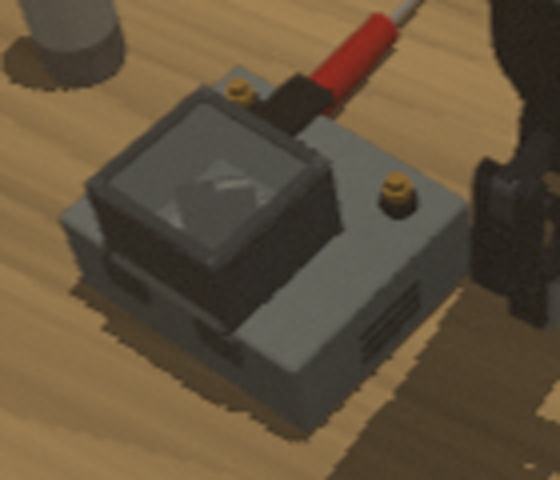

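View pics/cb.png

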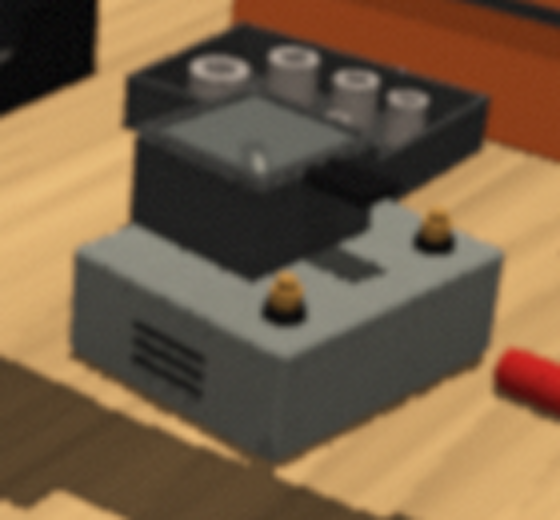

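The crops show both posts and the box corners clearly, and the tab is free at the front. I fit x, y and yaw from these points in both views.

```bash
cat > h.py <<'E'
from station import robot, fingers, vision, workorder, recognise
import cv2, numpy as np
np.set_printoptions(precision=4,suppress=True)
def proj(c,P):
    k=vision.calibration(c);E=np.array(k["extrinsics"])
    q=np.atleast_2d(P)@E[:3,:3].T+E[:3,3]; q=q*[1,-1,-1]
    u=q@np.array(k["mtx"]).T; return u[:,:2]/u[:,2:]
def toworld(p,P):
    c,s=np.cos(p[2]),np.sin(p[2])
    return np.atleast_2d(P)@np.array([[c,s,0],[-s,c,0],[0,0,1]])+[p[0],p[1],0]
E
python3 - <<'E'
from h import *
from scipy.optimize import least_squares
obs={"scene":((180,95),[(-48,-60,92,238,84),(-48,60,92,396,178),(-75,90,70,468,205),(75,90,70,300,372),(75,-90,70,62,218),(75,90,0,306,435)]),
"side":((330,125),[(-48,60,92,288,275),(-48,-60,92,437,211),(-75,90,70,288,360),(-75,90,0,272,465),(-75,-90,70,502,252),(75,90,70,76,256),(75,90,0,74,355)])}
def f(p,cs=("scene","side")):
    r=[]
    for c in cs:
        o,l=obs[c];l=np.array(l,float)
        r.append((proj(c,toworld(p,l[:,:3]/1000))-(l[:,3:]/4+o)).ravel())
    return np.concatenate(r)
for cs in [("scene",),("side",),("scene","side")]:
    s=least_squares(f,[.55,-.2,0],args=(cs,));p=s.x;print(p[:2],np.degrees(p[2]),np.abs(s.fun).max())
print(s.fun.reshape(-1,2))
np.save("pose.npy",p)
print(toworld(p,[[-.043,0,.121],[.029,0,.107]]))
y=np.degrees(p[2])
T=lambda x,z:toworld(p,[x,0,z])[0]
for yaw in (y,y+180):
  for P in (T(-.043,.16),T(-.043,.121),T(.08,.2),T(.029,.105)):
    print(yaw,robot.inverse_kinematics(P,[180,0,yaw]))
E
```

```text
[ 0.4939 -0.2392] -7.82536512974211 2.095363471374867
[ 0.4919 -0.236 ] -7.323464081039214 2.9925187155639037
[ 0.4933 -0.2385] -7.654212369135134 3.53052185260222
[[ 0.4998 -0.377 ]
 [ 0.7844 -0.2873]
 [ 1.4479 -1.8539]
 [-0.926   0.2036]
 [-1.0962 -0.7661]
 [ 1.9192  1.9908]
 [ 0.2777 -0.4428]
 [ 0.7412 -1.3735]
 [-0.46   -1.8672]
 [ 0.2869  2.1639]
 [ 2.1634 -1.9324]
 [-1.1133 -3.5305]
 [-1.9378  0.1137]]
[[ 0.4507 -0.2328  0.121 ]
 [ 0.5221 -0.2424  0.107 ]]
-7.654212369135134 [  7.5304  17.4063  22.2273 101.5997  -7.3355  62.411  -65.4093]
-7.654212369135134 [  7.9372  19.9911  21.9694 104.354   -8.7414  57.3078 -64.2078]
-7.654212369135134 [  7.2912  29.1768  22.5942  79.0351 -11.2364  73.9904 -67.2587]
-7.654212369135134 [  7.6699  28.4407  21.6444  94.4876 -11.7846  59.3287 -64.6739]
172.34578763086486 [ 27.8365  16.9335  -3.0226 100.826    0.9942  62.2663 106.8278]
172.34578763086486 [ 28.3463  19.3977  -3.6915 103.5684   1.4597  57.0796 106.4161]
172.34578763086486 [ 26.0438  28.4043  -6.2559  78.1521   3.0973  73.6093 102.0071]
172.34578763086486 [ 27.6369  27.6436  -6.1214  93.6383   3.3126  58.895  102.8429]
```

```bash
python3 - <<'E'
from h import *
p=np.load("pose.npy");y=np.degrees(p[2]);O=[180,0,y+180]
T=lambda x,z:toworld(p,[x,0,z])[0]
fingers.gripper_to(0.8)
robot.move_to(T(-.046,.19),O)
robot.line_to(T(-.046,.124),velocity=.1,f_stop=8)
fingers.gripper_to(0.0,force=30)
print("gap",robot.current_finger_gap(),robot.current_gripper_force(),robot.current_time_s(),robot.current_tool_pos()-T(-.046,.124))
if 0.15<robot.current_finger_gap()<0.6:
    v=np.array([-.121,.053])
    for th in np.arange(.1,1.36,.125):
        c,s=np.cos(th),np.sin(th)
        d=[v[0]*c+v[1]*s, -v[0]*s+v[1]*c]
        if robot.line_to(T(.075+d[0],.071+d[1]),velocity=.08,f_stop=25): print("stop",th);break
        F=robot.current_contact_force()
        print(round(th,2),F,robot.current_finger_gap())
print(robot.current_time_s())
im=vision.grab_frame("side");cv2.imwrite("pics/s1.png",cv2.resize(im[50:300,250:550,::-1],None,fx=2,fy=2))
E
```

```text
gap 0.3162776314829714 32.23378658294678 3.975 [ 0.0003 -0.0009  0.0008]
0.1 [ 1.2034 -3.7353 -2.2964] 0.3154241444816481
0.22 [-1.4953 -4.2864 -1.9753] 0.3186000959338482
0.35 [-1.7538 -4.2382 -1.1251] 0.32350376176244394
0.48 [-1.4665 -4.1523 -0.4967] 0.31800365297816163
0.6 [-2.3286 -3.7362 -1.0224] 0.3202263158178716
0.72 [-2.3698 -4.8482 -0.7134] 0.31867704561055593
0.85 [-1.9393 -4.0486  0.436 ] 0.3173944208647725
0.98 [-2.9724 -5.0607 -0.1092] 0.3210316943318046
1.1 [-1.3023 -4.8572  0.8002] 0.3191482027447572
1.23 [-2.1726 -4.5182  0.764 ] 0.3202011092113726
1.35 [-1.1529 -4.2372  1.1563] 0.3192131680183565
7.875
```

View pics/s1.png

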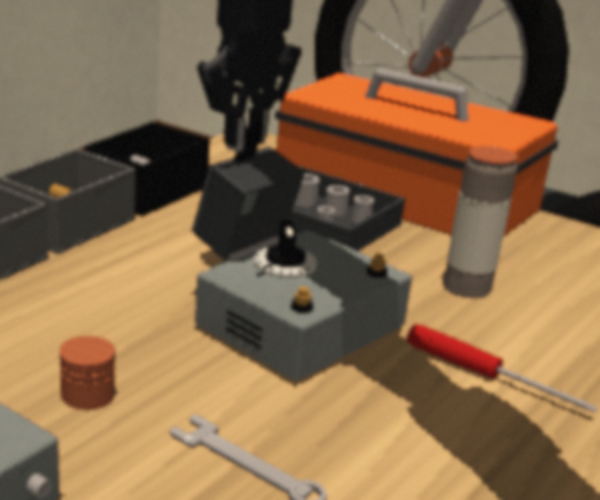

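Cover is held near 1.35 rad with the knob visible at (287,240) in the crop. I release it so it falls back, then look from above the knob.

```bash
python3 - <<'E'
from h import *
p=np.load("pose.npy");y=np.degrees(p[2]);O=[180,0,y+180]
T=lambda x,z:toworld(p,[x,0,z])[0]
fingers.gripper_to(0.75)
robot.line_to(T(.075,.26),velocity=.15)
robot.line_to(T(.029,.23),velocity=.15); robot.pause(.3)
from scipy.spatial.transform import Rotation as R
pos=robot.current_tool_pos();Rt=R.from_euler("xyz",robot.current_eef_rot(),degrees=True).as_matrix()
im=vision.grab_frame("wrist")
k=vision.calibration("wrist");C=np.array(k["T_tool_cam"]);K=np.array(k["mtx"])
W=np.eye(4);W[:3,:3]=Rt;W[:3,3]=pos;X=np.linalg.inv(W@C)
def wp(P):
    q=(np.atleast_2d(P)@X[:3,:3].T+X[:3,3])*[1,-1,-1]
    r=np.hypot(q[:,0],q[:,1]);t=np.arctan2(r,q[:,2])
    return q[:,:2]/r[:,None]*t[:,None]*K[0,0]+K[:2,2]
# rectify: map the plane z=.114 to a top view, 5 px/mm... up = charger +x, left = +y
s=4;n=480;g=(np.arange(n)-n/2)/s/1000
xx=.029-g[:,None]+0*g[None];yy=-g[None]+0*g[:,None]
G=toworld(p,np.stack([xx.ravel(),yy.ravel(),np.full(n*n,.114)],1))
m=wp(G).reshape(n,n,2).astype(np.float32)
top=cv2.remap(im,m,None,cv2.INTER_CUBIC)
cv2.imwrite("pics/top.png",top[:,:,::-1]);cv2.imwrite("pics/w1.png",im[:,:,::-1])
print(wp(T(.029,.114)),robot.current_time_s())
sd=vision.grab_frame("side")[50:300,250:550]
cv2.imwrite("pics/c2.png",np.hstack([top,cv2.resize(sd,(320,267))[:, :] if 0 else cv2.copyMakeBorder(cv2.resize(sd,(320,267)),0,213,0,0,cv2.BORDER_CONSTANT)])[:,:,::-1])
E
```

```text
[[318.7876 203.4593]] 9.8167
```

View pics/c2.png

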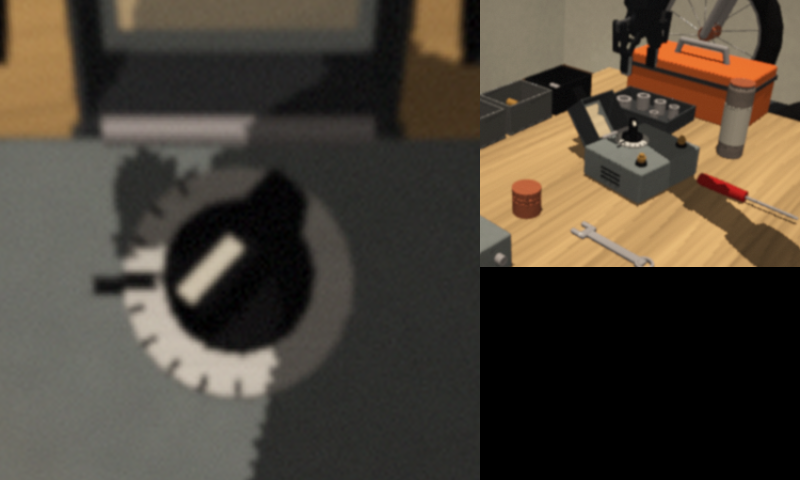

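The cover rests open behind the box. In the rectified top view the pointer runs (238,240)→(183,300), so the knob is at about 0.74 rad with its centre near (234,245). The long mark is at left, (110,284). Now I grip and turn.

```bash
python3 - <<'E'
from h import *
p=np.load("pose.npy");y=np.degrees(p[2])
T=lambda z:toworld(p,[.028,.001,z])[0]
k0=42.5
O=lambda k:[180,0,y+180-k]
fingers.gripper_to(0.55)
robot.move_to(T(.18),O(k0))
print("stop",robot.line_to(T(.106),velocity=.08,f_stop=8))
fingers.gripper_to(0.0,force=25)
print("gap",robot.current_finger_gap(),robot.current_gripper_force(),robot.current_contact_force())
for k in np.linspace(k0,90,7)[1:]:
    robot.move_to(T(.106),O(k)); print(k,robot.current_contact_force(),robot.current_torque()[2])
robot.pause(.3)
fingers.gripper_to(0.5)
robot.line_to(T(.2),velocity=.12)
robot.move_to(toworld(p,[.029,0,.23])[0],O(0)); robot.pause(.3)
from scipy.spatial.transform import Rotation as R
pos=robot.current_tool_pos();Rt=R.from_euler("xyz",robot.current_eef_rot(),degrees=True).as_matrix()
im=vision.grab_frame("wrist")
kk=vision.calibration("wrist");C=np.array(kk["T_tool_cam"]);K=np.array(kk["mtx"])
W=np.eye(4);W[:3,:3]=Rt;W[:3,3]=pos;X=np.linalg.inv(W@C)
s=4;n=480;g=(np.arange(n)-n/2)/s/1000
G=toworld(p,np.stack([(.029-g[:,None]+0*g[None]).ravel(),(-g[None]+0*g[:,None]).ravel(),np.full(n*n,.114)],1))
q=(G@X[:3,:3].T+X[:3,3])*[1,-1,-1];r=np.hypot(q[:,0],q[:,1]);t=np.arctan2(r,q[:,2])
m=(q[:,:2]/r[:,None]*t[:,None]*K[0,0]+K[:2,2]).reshape(n,n,2).astype(np.float32)
cv2.imwrite("pics/c3.png",cv2.remap(im,m,None,cv2.INTER_CUBIC)[:,:,::-1])
print(robot.current_time_s())
E
```

```text
stop False
gap 0.15994853355734065 28.59049826860428 [-1.2877 -0.4957  3.4267]
50.416666666666664 [-0.0839 -0.0363  3.8679] -0.059837307013063695
58.333333333333336 [0.5731 0.2321 4.9356] 0.03436796324932461
66.25 [1.0098 1.3071 4.9334] -0.03967599365094467
74.16666666666667 [1.9207 1.4723 5.9862] -0.01457043057080632
82.08333333333334 [4.172  1.0094 4.6313] 0.011326929554705434
90.0 [4.5737 0.2922 4.7391] -0.008867255573388692
17.15
```

View pics/c3.png

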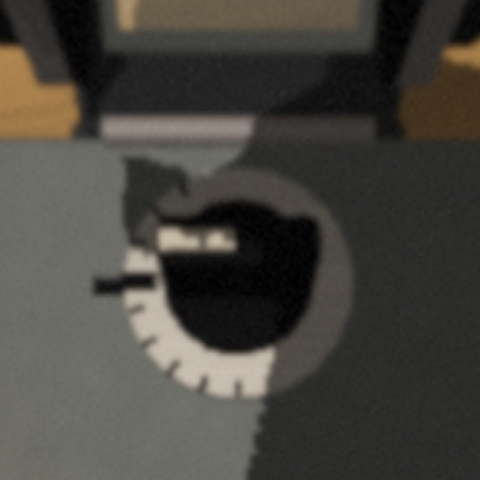

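The pointer line now runs level from (158,238) to (237,240), parallel to the long mark, so it is at 90° within a couple of degrees. The long mark sits lower in the view only because the scale plate is lower. The cover is still back and the gripper is clear, so I hand in.

```bash
python3 -c "
from h import *
print(workorder.close_job())"
```

```text
the job is handed in; nothing more can be done
None
```

I handed the job in: the charger's cover rests open on its stop, its knob points at the long mark within a couple of degrees by my last camera look, and I never touched the inflator; the hand-in call returned no verdict.

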